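# Press a felt-faced board under the drag spring of a stapling jig

## Robot

A 6-joint arm with a two-finger parallel gripper is mounted at the origin on the work surface. World frame = base frame: x ahead of the robot, y to its left, z up, the work surface at z = 0. Lengths are in m, angles in rad, forces in N, time in s.
With the tool pointing down it reaches from about 0.35 to 0.925 m from the base axis. Payload 6.4 kg.
Tool frame: the origin (TCP) lies on the centre line of the jaws, within the pads' length; the fingertips stand 22 mm ahead of it and the grasp point (between the pads) lies 3 mm ahead of it; z points along the fingers, y is the line along which they close (so a half turn about z gives the same grasp; the last joint's range is limited). The gripper opens to 94 mm and grips with 3 to 60 N. Pads are 16 mm wide; open, the fingers measure 119 mm over their backs; the gripper's body (75 mm by 177 mm) begins 78 mm behind the grasp point.
Start: joints at [-1.3, 0.245, 1.558, -0, 1.339, -0.174], TCP at [0.28, -0.587, 0.227] pointing down, gripper open.
Joint ranges: [-3.13, 3.13], [-1.02, 2.26], [0.13, 2.54], [-0.95, 4.09], [0.21, 2.88], [-2.74, 2.74]. Speed limits (rad/s): [2.57, 2.57, 3.14, 3.14, 3.14, 3.14].

## Interface

Orientations are given as a unit quaternion [w, x, y, z].
In Python, from rig import * gives the robot as it stands. The module is installed in compiled form; this text tells all that it offers.
- The arm moves only by the tool move_arm, never from a script. Its argument "deltas" is a list of rows, each a list of 4 numbers: the shift along the world's x, y, z in units of 40 mm (1.0 is 40 mm), then the turn about the world's z in rad. In form: [[dx, dy, dz, spin], ...]. A call has 1 to 20 rows; each row shifts and turns the commanded pose from where the row before left it; what a row does not reach is not made up. A row lasts 1/12 s, in which the tool goes at most 41.7 mm and 7.16 degrees, less where a joint would pass 70% of its speed; a pose out of reach is approached as far as the arm can. A call is refused whole if a number of a shift passes 1 or a number of a turn 0.125, either way. A call with a gripper value outside its range is refused whole. "jaw" is the closure, from 0 (fully open) to 1 (shut), set as the call begins (left out, the last holds). The fingers move at their own pace and stop on an object; "squeeze" is the grip in N (left out, the last holds). Time passes only in rows, so rows that do not move let the fingers close. It gives the time, the measured TCP pose, the force, the opening and the grip force at its end, in the units of the state.
- state(): the state, without advancing time (a new reading comes with each control period).
- get_image(name): name is "scene" or "side" or "wrist"; returns the picture (480x640x3 uint8, red, green, blue); there is no depth.
- camera_model(name): a dict with "K" (3x3 intrinsics, pixels), "k1" (the pictures are not rectified: a ray, as slopes to the right and down, at radius r is drawn at 1 + k1 r^2 times it, then the intrinsics apply), "rvec" (rotation vector, rad) and "tvec" (3), from world to camera coordinates, as OpenCV has them. Camera axes: x right, y down, z forward; pixel columns grow to the right and rows downward; lengths in m; the calibration is good to about 2 mm. A picture is of the moment at which its call begins: read the wrist's pose just before it. camera_model takes no time and is no camera call; for the wrist camera it gives the pose at the moment of the call.
- close_job(): hands the job in; it is judged then, once.
The state is a dict: "clock": time; "qpos": joint angles; "qd": joint speeds; "effort": joint torques, N m; "ee_pos": TCP position; "eef_rot": TCP orientation; "wrist_force": force on the tool from outside, world axes, zero at the start; "ft_torque": the same for the moment, N m; "grip_width": finger opening in m; "grasp_force": force on a finger pad.
Only numpy, scipy, OpenCV 4.12 (cv2) and the standard library are available. Lean on these libraries where they do the work, as an engineer would, in place of code of your own. Each camera call takes 0.05 s, during which the arm holds its last target. There are 200 camera calls.

## Task

Load the grey felt-faced board into the stapling jig: with the fingertips, press down hard on its top so that the sprung bed sinks, and keep pressing while you slide it under the blue crossbar and the brass drag spring until it is fully home against the red end stop. Then let go and leave it held down there. Do not lift the board out of the channel, and leave the other things on the bench alone.

Things in the scene. Friction and masses are not known exactly. Their poses are not given: they have to be found in the camera images.
- board: Board to load: 140 (x) x 60 (y) x 22 (z) mm, about 0.2 kg, white rigid core, grey felt top that grips the fingertips (friction about 1). Origin at the centre of its underside, z up, +x the way it must slide (jig +x). It lies on the jig's sprung bed between the rails, leading end 10 to 34 mm short of the crossbar; pressed anywhere on top it sinks level. Home: its origin at jig x = 45 mm.
- jig: Stapling jig, fixed: plywood base 280 (x) x 140 (y) x 12 mm, origin at the centre of its underside on the bench, z up, +x along the channel to the red stop. Rails: inner faces at y = +-31.5 mm (1.5 mm play a side), tops 43 mm above the bench. The white sprung bed between them is 34 mm high when up, so the felt top starts 56 mm above the bench. All of the jig is slippery (friction about 0.15).
- crossbar (a point): Middle of the blue crossbar's lower edge where the board enters: jig x = 49 mm, 51 mm above the bench. The bar is 10 mm thick along x, top at 71 mm; its posts at y = +-52 mm are 81 mm high. The board passes only when pressed down more than 5 mm; 8 to 11 mm is good. Once home and let go, the bed holds the board's top up against the bar, so its underside is 29 mm above the bench.
- stop (a point): Middle of the red end stop's face: jig x = 115 mm, 34 mm above the bench; the stop's top is at 56 mm. The board's leading end must come against this face. With the board home, its top is still open to the fingers from jig x = -25 to +49 mm. Same axes as the jig.
- bed (a joint): How far the sprung bed is pressed down, in m: 0 up, 0.012 at its lower stop. The spring pushes up with about 6 N at 0 and 1.3 N more per mm (about 16 N at 8 mm, 22 N at the bottom). Press the board with 12 to 20 N: with less the fingers slip on it under the drag spring.
- leaf (a joint): Brass drag spring, a leaf 34 mm wide, 52 mm long, hinged just past the crossbar at jig x = 61 mm, 61 mm high, sloping down to a tip about 37 mm high at x = 108 mm. Value: angle lifted in rad, 0 at rest, about 0.25 with the board under it. It bears on the board with 4 to 6 N and holds it back with 2 to 5 N; the board meets it about 30 mm before home.
- glue: Bystander: yellow glue bottle with a red cap, 48 mm across, 110 mm tall, standing on the bench beside the jig. Origin at the centre of its base.
- staples: Bystander: closed cardboard staple carton 90 x 50 x 35 mm, lying on the bench beside the jig. Origin at the centre of its underside.
- driver: Bystander: screwdriver lying on the bench, right of or left of the jig. Origin at the centre of its underside, handle to its -x.
- cleats: Bystander: bundle of three wooden cleats, 130 x 42 x 36 mm, lying on the bench, right of or left of the jig. Origin at the centre of its underside.
Mind the look-alikes: they are no part of the job. What is meant by the board is not green, and is the larger of those in its own colour.

How it is judged:
On the way, in this order (a step that is already met when the one before it is completed fails the run):
1. the board is pressed down below the crossbar by the fingers while still in front of the drag spring (z of board in the frame of jig below 0.0295 m and contact force between the fingers and board above 4 N and x of board in the frame of jig below 0.008 m), for 0.1 s.
2. still pressed by the fingers, it passes under the crossbar and lifts the drag spring (x of board in the frame of jig above 0.018 m and value of joint leaf above 0.05 rad and contact force between the fingers and board above 2 N), for 0.1 s.
At the end, for the whole second after the job is handed in: The board lies level within 3.5 mm of the red end stop, held down under the crossbar (underside no more than 31 mm above the bench) with the drag spring lifted on top of it (over 0.1 rad), at rest, released; the four bystanders within 20 mm of where they were (x of board in the frame of jig between 0.0415 and 0.048 m and z of board in the frame of jig below 0.031 m and value of joint leaf above 0.1 rad and angle between board's own z axis and vertical below 0.05 rad and linear speed of board below 0.01 m/s and distance of each of glue, staples, driver, cleats from where it was at the start of the episode below 0.02 m); the robot touches nothing.
It fails at once if the board is lifted more than 8 mm or tipped (z of board in the frame of jig above 0.042 m or angle between board's own z axis and vertical above 0.17 rad).
It fails at once if the glue bottle is knocked away, carried or tipped (distance of glue from where it was at the start of the episode above 0.02 m or angle between glue's own z axis and vertical above 0.3 rad).
It fails at once if the staple carton is knocked away, carried or tipped (distance of staples from where it was at the start of the episode above 0.02 m or angle between staples's own z axis and vertical above 0.3 rad).
It fails at once if the screwdriver is knocked away, carried or tipped (distance of driver from where it was at the start of the episode above 0.02 m).
It fails at once if the cleat bundle is knocked away, carried or tipped (distance of cleats from where it was at the start of the episode above 0.02 m or angle between cleats's own z axis and vertical above 0.3 rad).
It also fails if it takes over 38 s, if anything falls off the work surface, if the arm or the gripper's body presses on something with over 40 N, if the wrist force passes 120 N, or if a joint passes its speed limit or range.

## Working session

There is one attempt and no reset: what is moved stays moved. The work goes in short steps, Python scripts to look and compute and a tool call to move; the robot and the scene stay as the last step left them, time stands still between calls to the robot, and variables do not carry over. Pictures are saved under pics/ and viewed, at most 10 in all, crops included, and the job is handed in when it is done.

Besides the shell and the picture viewer there is one more tool, called after ">>>" by a JSON object that holds its "api" and its "payload". move_arm: Moves the arm, as the interface text tells. Its arguments: {"type":"object","properties":{"deltas":{"type":"array","items":{"type":"array","items":{"type":"number"}}},"jaw":{"type":"number"},"squeeze":{"type":"number"}},"required":["deltas"]}

```bash
mkdir -p pics; cat > h.py <<'E'
from rig import *
import numpy as np, cv2
def save(name,f):
    im=get_image(name); cv2.imwrite('pics/'+f,im[:,:,::-1]); return im
def ray(cm,u,v):
    K=cm["K"];K=np.array(K);k1=cm["k1"]
    p=cv2.undistortPoints(np.array([[[u,v]]],float),K,np.array([k1,0,0,0.]))[0,0]
    R=cv2.Rodrigues(np.array(cm["rvec"],float))[0];t=np.array(cm["tvec"],float).ravel()
    return -R.T@t, R.T@np.array([p[0],p[1],1])
def onz(cm,u,v,z):
    o,d=ray(cm,u,v); return o+d*(z-o[2])/d[2]
def proj(cm,P):
    return cv2.projectPoints(np.array(P,float).reshape(-1,3),np.array(cm["rvec"],float),np.array(cm["tvec"],float),np.array(cm["K"]),np.array([cm["k1"],0,0,0.]))[0].reshape(-1,2)
E
python3 - <<'E'
from h import *
save("scene","s.png");save("side","d.png")
for n in("scene","side","wrist"):
    c=camera_model(n);print(n,-cv2.Rodrigues(np.array(c["rvec"],float))[0].T@np.array(c["tvec"],float).ravel())
print(state())
E
```

```text
scene [0.82147918 0.49208054 1.02624182]
side [-0.19637002  0.77345037  0.83968315]
wrist [ 0.35566576 -0.55153206  0.38335482]
{'clock': 0.1, 'qpos': array([-1.30012098e+00,  2.45761970e-01,  1.55885261e+00, -2.17050682e-05,
        1.33871723e+00, -1.74090210e-01]), 'qd': array([ 0.00142624, -0.00161018, -0.00208351, -0.00042133,  0.00029749,
        0.00028718]), 'effort': array([-9.57104749e-04, -4.16914594e+01, -3.15525556e+01,  6.86863717e-02,
        3.09704163e-02, -4.32401976e-05]), 'ee_pos': array([ 0.27953167, -0.58627499,  0.22646542]), 'eef_rot': array([-8.68054350e-04,  9.75373766e-01,  2.20556707e-01, -5.25249229e-05]), 'wrist_force': array([-0.97393097,  0.55188468,  0.43473365]), 'ft_torque': array([ 0.00195044, -0.0072505 , -0.01527337]), 'grasp_force': 0.0, 'grip_width': 0.09396138132887324}
```

View pics/s.png

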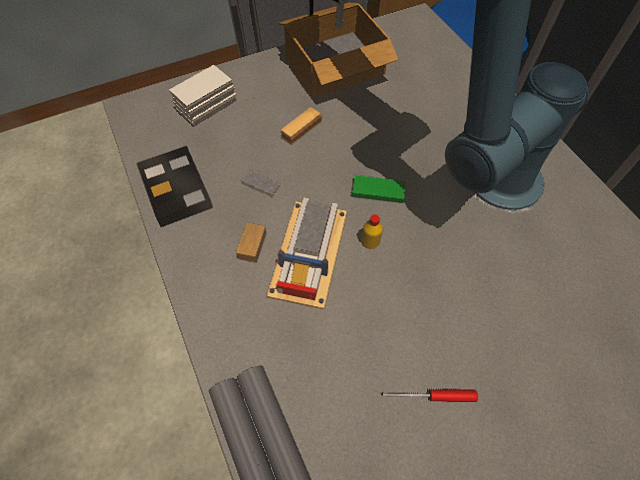

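View pics/d.png

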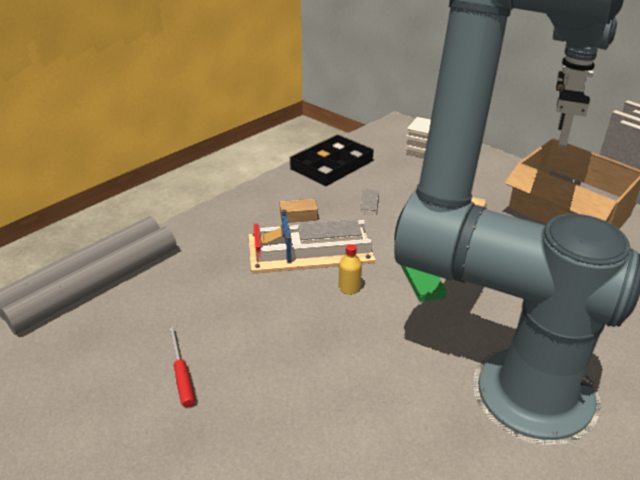

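Candidates for the board:
- Grey slab in the jig, scene (315,227).
- Small grey slab on the bench, scene (260,181).
- Green slab, scene (378,188).

The one in the jig fits: it is grey, the larger of the two grey ones, and lies between the rails. I'll confirm it in a crop.

```bash
python3 - <<'E'
from h import *
im=cv2.imread('pics/s.png')
cv2.imwrite('pics/c.png',cv2.resize(im[165:315,230:420],None,fx=4,fy=4,interpolation=cv2.INTER_CUBIC))
E
```

```text
(no output)
```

View pics/c.png

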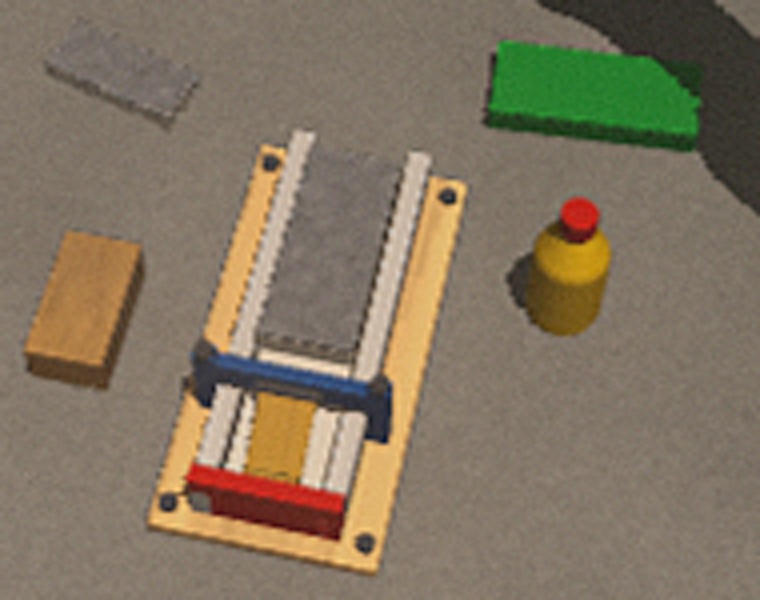

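The crop shows the grey board between the white rails (crop 260–400, 152–350). The blue crossbar is at (290,375) and the red stop at (265,500). Plywood corners are at about (262,145), (466,182), (378,570) and (150,522). The bottle is at (570,330), and the carton or cleat bundle is at the left.

```bash
python3 - <<'E'
from h import *
c=camera_model("scene")
f=lambda x,y:((x+.5)/4-.5+230,(y+.5)/4-.5+165)
P=[onz(c,*f(*p),0.012) for p in [(262,145),(466,182),(378,570),(150,522)]]
P=np.array(P);print(P.round(4));print([np.linalg.norm(P[i]-P[(i+1)%4]).round(3) for i in range(4)])
ctr=P.mean(0)[:2]; d=(P[2]+P[3]-P[0]-P[1])[:2]; d/=np.linalg.norm(d)
d2=(P[1]+P[2]-P[0]-P[3])[:2]; print("ctr",ctr,"yaw",np.arctan2(d[1],d[0]),"yaw2 (side)",np.arctan2(d2[1],d2[0]))
n=np.array([-d[1],d[0]])
for q,z in [((260,335),.056),((355,348),.056),((305,150),.056),((402,155),.056),((190,466),.056),((345,492),.056),((207,350),.071),((388,376),.071)]:
    w=onz(c,*f(*q),z)[:2]-ctr; print(q,"jig",(w@d).round(4),(w@n).round(4))
for q,z in [((565,325),0),((578,218),.11)]: print("bottle",onz(c,*f(*q),z))
np.save('jig.npy',np.r_[ctr,np.arctan2(d[1],d[0])])
E
```

```text
[[ 0.566  -0.1763  0.012 ]
 [ 0.4571 -0.091   0.012 ]
 [ 0.6295  0.1285  0.012 ]
 [ 0.7375  0.0426  0.012 ]]
[np.float64(0.138), np.float64(0.279), np.float64(0.138), np.float64(0.278)]
ctr [ 0.59752165 -0.02403455] yaw 0.9056867515935478 yaw2 (side) 2.4732230958783927
(260, 335) jig 0.0254 -0.028
(355, 348) jig 0.0219 0.0295
(305, 150) jig -0.1117 -0.0323
(402, 155) jig -0.1212 0.0288
(190, 466) jig 0.1179 -0.0467
(345, 492) jig 0.1148 0.0439
(207, 350) jig 0.0499 -0.0534
(388, 376) jig 0.0441 0.054
bottle [0.44668896 0.02675614 0.        ]
bottle [0.44465963 0.01660238 0.11      ]
```

Confirmed: the board in the jig is the target. Jig centre is (0.5975, -0.024) with yaw about 0.904. The board origin is at jig x ≈ -46 mm. I'll press at jig x = -76, which is world (0.5505, -0.0837). First I raise the tool, close the fingers and go above that point.

>>> {"api": "move_arm", "payload": {"deltas": [[0, 0, 1, 0], [0, 0, 1, 0], [0.376, 0.698, 0, 0.0255], [0.376, 0.698, 0, 0.0255], [0.376, 0.698, 0, 0.0255], [0.376, 0.698, 0, 0.0255], [0.376, 0.698, 0, 0.0255], [0.376, 0.698, 0, 0.0255], [0.376, 0.698, 0, 0.0255], [0.376, 0.698, 0, 0.0255], [0.376, 0.698, 0, 0.0255], [0.376, 0.698, 0, 0.0255], [0.376, 0.698, 0, 0.0255], [0.376, 0.698, 0, 0.0255], [0.376, 0.698, 0, 0.0255], [0.376, 0.698, 0, 0.0255], [0.376, 0.698, 0, 0.0255], [0.376, 0.698, 0, 0.0255], [0.376, 0.698, 0, 0.0255], [0.376, 0.698, 0, 0.0255]], "jaw": 1, "squeeze": 20}}

```text
clock: 1.77
ee_pos: [0.5507, -0.0826, 0.307]
eef_rot: [-0.0, 0.899, 0.437, -0.0]
wrist_force: [0.5, -0.4, 0.1]
grip_width: -0.0
grasp_force: 0.0
```

```bash
python3 - <<'E'
from h import *
c=camera_model("wrist");im=save("wrist","w.png")
cx,cy,y=np.load('jig.npy');y=.904
d=np.array([np.cos(y),np.sin(y)]);n=np.array([-d[1],d[0]])
for a,b,z in[(.024,.03,.056),(.024,-.03,.056),(-.116,.03,.056),(-.116,-.03,.056),(.049,.0315,.051),(.115,0,.056)]:
    print(a,b,proj(c,np.r_[np.array([cx,cy])+a*d+b*n,z]).round(0))
E
```

```text
0.024 0.03 [[290. 116.]]
0.024 -0.03 [[345. 116.]]
-0.116 0.03 [[292. 239.]]
-0.116 -0.03 [[342. 239.]]
0.049 0.0315 [[289.  93.]]
0.115 0 [[318.  24.]]
```

View pics/w.png

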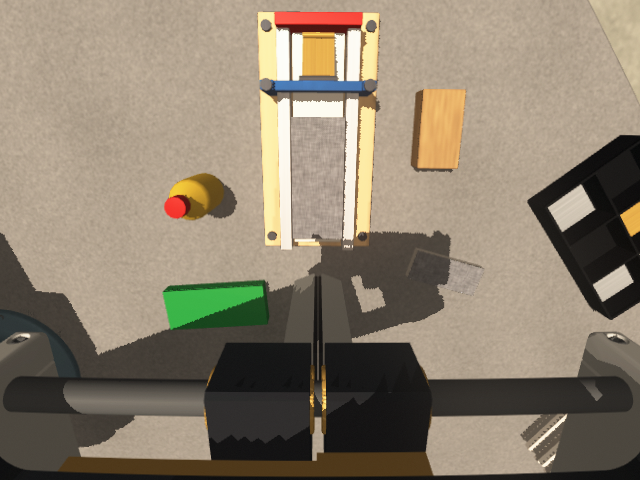

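The wrist picture confirms the geometry: the board is at (291–344, 116–240), the bar at y=86 and the stop at y=18, all matching predictions. I'll descend to just above the felt.

>>> {"api": "move_arm", "payload": {"deltas": [[0, 0, -0.9, 0], [0, 0, -0.9, 0], [0, 0, -0.9, 0], [0, 0, -0.9, 0], [0, 0, -0.9, 0], [0, 0, -0.7, 0], [0, 0, -0.2, 0], [0, 0, -0.1, 0], [0, 0, -0.1, 0], [0, 0, -0.1, 0], [0, 0, -0.05, 0], [0, 0, 0, 0]]}}

```text
clock: 2.82
ee_pos: [0.5511, -0.0845, 0.0785]
eef_rot: [0.001, 0.9, 0.437, 0.001]
wrist_force: [-0.6, 0.5, 0.9]
grip_width: 0.0006
grasp_force: 0.0
```

>>> {"api": "move_arm", "payload": {"deltas": [[0, 0, -0.05, 0], [0, 0, -0.05, 0], [0, 0, -0.05, 0], [0, 0, -0.05, 0], [0, 0, -0.05, 0], [0, 0, 0, 0], [0, 0, 0, 0], [0, 0, 0, 0]]}}

```text
clock: 3.48
ee_pos: [0.5518, -0.0847, 0.0701]
eef_rot: [0.001, 0.9, 0.437, 0.001]
wrist_force: [-4.1, 2.0, 13.0]
grip_width: 0.0005
grasp_force: 6.3
```

>>> {"api": "move_arm", "payload": {"deltas": [[0, 0, -0.04, 0], [0, 0, -0.04, 0], [0, 0, 0, 0], [0, 0, 0, 0], [0.03, 0.04, 0, 0], [0.06, 0.08, 0, 0], [0.06, 0.08, 0, 0], [0.06, 0.08, 0, 0], [0.06, 0.08, 0, 0], [0.06, 0.08, 0, 0], [0, 0, 0, 0], [0, 0, 0, 0]]}}

```text
clock: 4.48
ee_pos: [0.5661, -0.0677, 0.0679]
eef_rot: [0.002, 0.899, 0.437, 0.002]
wrist_force: [-3.0, -1.1, 14.8]
grip_width: 0.0006
grasp_force: 7.5
```

```bash
python3 - <<'E'
from h import *
c=camera_model("wrist");im=save("wrist","w2.png");s=state();print(s["wrist_force"],s["ee_pos"])
E
```

```text
[-3.63807236 -0.62409553 14.93958407] [ 0.56606321 -0.06773     0.06792184]
```

View pics/w2.png

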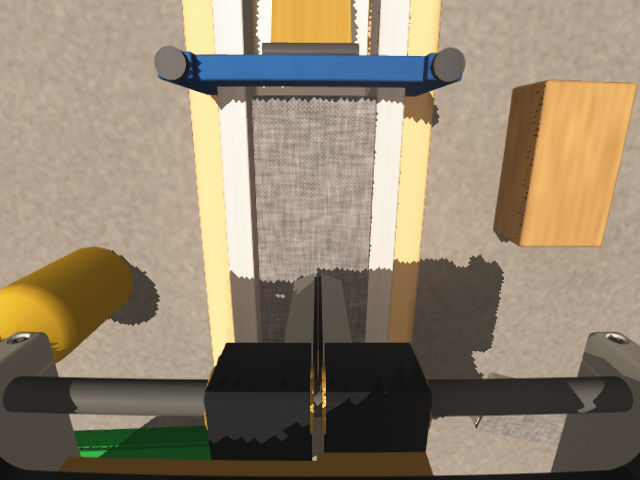

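The board has followed; its leading edge is at row 100, just short of the bar (rows 55–90). Bed depth is about 8–10 mm. I'll slide on under the bar.

>>> {"api": "move_arm", "payload": {"deltas": [[0, 0, -0.025, 0], [0.06, 0.076, 0, 0], [0.06, 0.076, 0, 0], [0.06, 0.076, 0, 0], [0.06, 0.076, 0, 0], [0.06, 0.076, 0, 0], [0.06, 0.076, 0, 0], [0.06, 0.076, 0, 0], [0.06, 0.076, 0, 0], [0, 0, 0, 0], [0, 0, 0, 0]]}}

```text
clock: 5.45
ee_pos: [0.5855, -0.0434, 0.0672]
eef_rot: [0.002, 0.899, 0.437, 0.002]
wrist_force: [-3.3, -2.1, 16.1]
grip_width: 0.0004
grasp_force: 7.9
```

```bash
python3 - <<'E'
from h import *
c=camera_model("wrist");im=save("wrist","w3.png");s=state();print(s["wrist_force"],s["ee_pos"])
E
```

```text
[-3.81663459 -1.49254123 16.16639239] [ 0.58541521 -0.04338433  0.06719156]
```

View pics/w3.png

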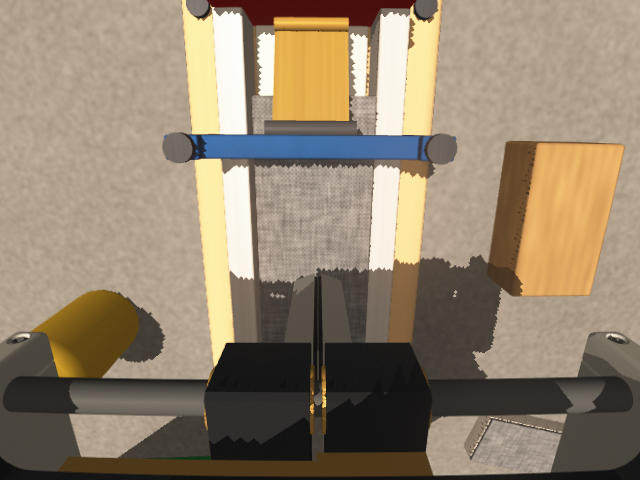

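The board is under the bar, with its leading edge at row 97 and the leaf just ahead. I'll press slightly harder and slide on.

>>> {"api": "move_arm", "payload": {"deltas": [[0, 0, -0.04, 0], [0, 0, -0.02, 0], [0.046, 0.059, 0, 0], [0.046, 0.059, 0, 0], [0.046, 0.059, 0, 0], [0.046, 0.059, 0, 0], [0.046, 0.059, 0, 0], [0.046, 0.059, 0, 0], [0.046, 0.059, 0, 0], [0.046, 0.059, 0, 0], [0, 0, 0, 0], [0, 0, 0, 0]]}}

```text
clock: 6.5
ee_pos: [0.5997, -0.0255, 0.066]
eef_rot: [0.003, 0.899, 0.437, 0.0]
wrist_force: [-10.3, -4.5, 23.7]
grip_width: 0.0006
grasp_force: 12.1
```

```bash
python3 - <<'E'
from h import *
c=camera_model("wrist");im=save("wrist","w4.png");s=state();print(s["wrist_force"],s["ee_pos"])
E
```

```text
[-9.81144293 -4.09255147 24.40581214] [ 0.59971597 -0.02548788  0.06607622]
```

View pics/w4.png

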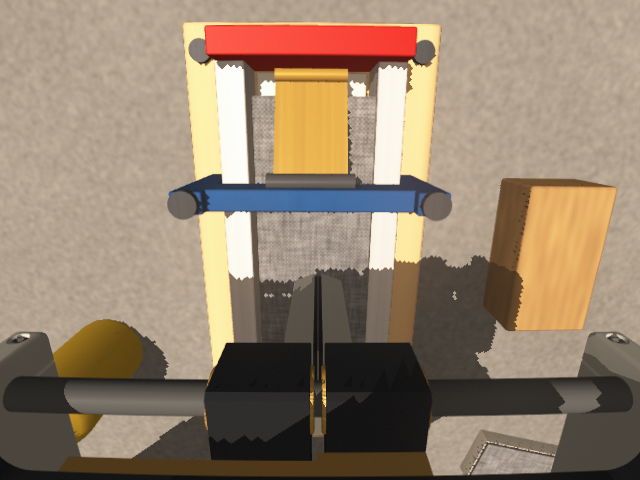

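The leading edge is still at row 97 in the wrist picture, so there is no slip. The leaf is lifting and about 15 mm remains. I'll ease the press slightly and continue.

>>> {"api": "move_arm", "payload": {"deltas": [[0.046, 0.059, 0.02, 0], [0.046, 0.059, 0, 0], [0.046, 0.059, 0, 0], [0.046, 0.059, 0, 0], [0.023, 0.03, 0, 0], [0, 0, 0, 0], [0, 0, 0, 0]]}}

```text
clock: 7.13
ee_pos: [0.6083, -0.0147, 0.0661]
eef_rot: [0.003, 0.899, 0.437, 0.001]
wrist_force: [-5.7, -3.6, 18.6]
grip_width: 0.0004
grasp_force: 9.2
```

>>> {"api": "move_arm", "payload": {"deltas": [[0.023, 0.03, 0, 0], [0.016, 0.02, 0, 0], [0.016, 0.02, 0, 0], [0, 0, 0, 0], [0, 0, 0, 0]]}}

```text
clock: 7.55
ee_pos: [0.6094, -0.0133, 0.0661]
eef_rot: [0.003, 0.899, 0.437, -0.001]
wrist_force: [-11.1, -8.6, 21.3]
grip_width: 0.0006
grasp_force: 10.7
```

```bash
python3 - <<'E'
from h import *
c=camera_model("wrist");im=get_image("wrist");s=state();print(s["wrist_force"],s["ee_pos"])
cv2.imwrite('pics/w5.png',cv2.resize(im[60:280,180:460,::-1],None,fx=2.7,fy=2.7))
E
```

```text
[-10.88895619  -8.85736182  20.63447026] [ 0.60933224 -0.01334086  0.06608795]
```

View pics/w5.png

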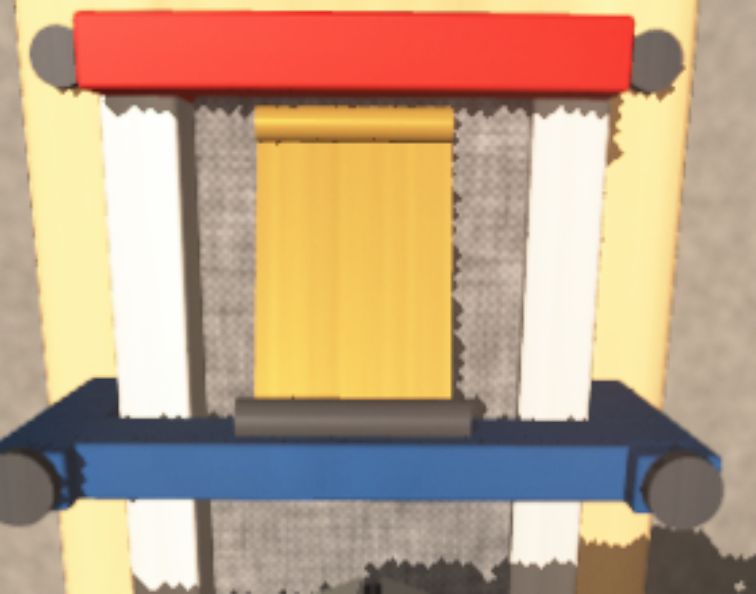

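The felt now reaches the red stop and the tool has stalled with about 14 N along the channel, so the board is home. I'll lift straight up.

>>> {"api": "move_arm", "payload": {"deltas": [[0, 0, 0.1, 0], [0, 0, 0.1, 0], [0, 0, 0.1, 0], [0, 0, 0.2, 0], [0, 0, 0.5, 0], [0, 0, 0.8, 0], [0, 0, 0.8, 0], [0, 0, 0.8, 0], [0, 0, 0.8, 0], [0, 0, 0, 0], [0, 0, 0, 0], [0, 0, 0, 0]]}}

```text
clock: 8.6
ee_pos: [0.6074, -0.0095, 0.2287]
eef_rot: [-0.001, 0.9, 0.437, -0.001]
wrist_force: [0.4, -0.5, -1.2]
grip_width: 0.0007
grasp_force: 0.0
```

```bash
python3 - <<'E'
from h import *
c=camera_model("wrist");im=get_image("wrist");s=state();print(s["wrist_force"],s["ee_pos"])
cv2.imwrite('pics/w6.png',im[:,:,::-1])
E
```

```text
[-0.40852463  0.59820359 -1.08059531] [ 0.60697784 -0.00950936  0.22779182]
```

View pics/w6.png

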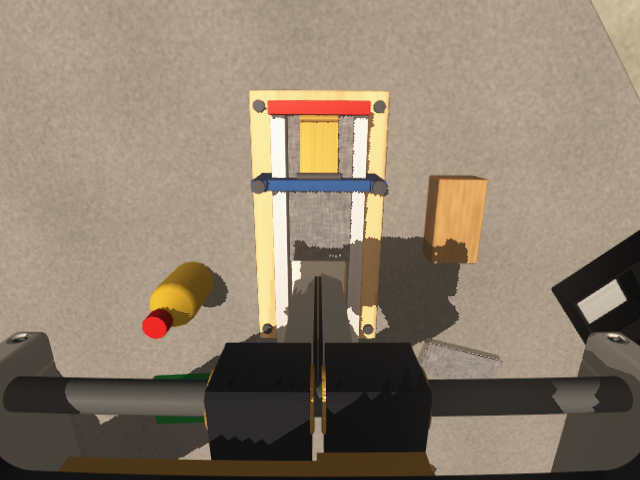

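The board is home: the felt runs from the stop at row 115 back to its trailing edge at row 261, with the leaf on top and the bystanders unmoved. I'll check the trailing edge numerically, then hand in.

```bash
python3 - <<'E'
from h import *
c=camera_model("wrist")
d=np.array([np.cos(.904),np.sin(.904)])
x=[(onz(c,u,261,.051)[:2]-np.array([.5975,-.024]))@d for u in(298,340)]
xs=(onz(c,320,115,.056)[:2]-np.array([.5975,-.024]))@d
print(x,xs)
if abs(np.mean(x)+.025)<.006: print(close_job())
E
```

```text
[np.float64(-0.0248399536952971), np.float64(-0.024770917191020668)] 0.11410798316645207
the job is handed in; nothing more can be done
None
```

The board is home against the red stop, held down under the crossbar with the drag spring resting on it; the arm is clear and the job is handed in, though I was not shown the verdict.

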